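# Index the chasing turntable round to the dome stake

## Task

The copper tray on the notched turntable must be brought round by one notch, so that the turntable's arm points towards the steel dome stake. Shove the copper vessel that stands in the way of the arm on that side outward, clear of the whole swing; then draw the sprung pin out by its stirrup handle, swing the arm to the next notch on the stake's side and let the pin spring fully home there. No vessel may ever touch the turntable or its arm, nothing may be knocked over, and everything else on the bench stays where it is.

Things in the scene. Friction and masses are not known exactly. Their poses are not given: they have to be found in the camera images.
- index_base: Fixed base of the indexing turntable. Origin on its vertical axis at the bench top; +x is where the arm points at the start, z up. Green foot 210 mm across, 14 mm high; on it a steel ring about 205 mm across, 35 to 65 mm above the bench, with eight notches in its rim 45 degrees apart (14 mm wide, 15 mm deep radially), one of them on +x.
- turntable (a joint): Angle of disc and arm about the vertical axis, rad: 0 in the starting notch, positive anticlockwise from above (towards +y of index_base); the neighbouring notches are at +0.785 and -0.785; stops at +-1.7. Light friction (0.12 N m) when the pin is out; locked with 0.012 rad of play when the pin is in a notch.
- pin (a joint): How far the sprung pin is drawn radially outward, m: 0 fully home in a notch, 0.026 at its stop; clear of the notch from 0.019. Pin 12 mm thick, round tip. The spring pulls it in with 4.5 N at 0, 8 N at the stop. Let go between notches it rests on the ring's rim at 0.015 to 0.018; let go within 0.03 rad of a notch it springs home.
- stirrup (a point): Centre of the opening of the pin's handle: a level rectangular loop of 12 mm round dark steel bar, 50 mm above the bench, free beneath; 163 mm from the axis plus the pin's travel. x points away from the axis, y across the arm, turning with it. Opening 64 mm in y, 44 mm in x, for fingertips put down from above; outer bar centred 28 mm beyond this point in x, side bars 38 mm either side in y.
- tray (a point): Centre of the top of the turntable, 96 mm above the bench, on the axis, turning with it. A copper tray 152 mm across lies on a steel disc 156 mm across. A steel arm 32 mm wide reaches out from the disc along x of this point to 122 mm from the axis (top 82 mm, lower edge 36 mm above the bench) and guides the pin.
- stake: Steel dome stake, fixed: round foot 56 mm across, stem, mushroom dome 60 mm across, top 100 mm above the bench. Origin: centre of its underside. It stands about 345 mm from the turntable's axis, in line with the neighbouring notch on the left or on the right of the arm: the arm must finally point at it.
- stump: Round wooden stump, 68 mm across, 90 mm high, fixed, on the other side in the same way. Origin: centre of its underside.
- pot: Straight-sided lidded copper pot, 80 mm across the lid, 76 mm across the body, 85 mm high with its knob, about 0.4 kg, loose. Origin: centre of its underside. Stands about 200 mm from the axis near the line to the stake or to the stump, in the way of the arm's handle.
- jar: Round-bellied lidded copper jar, 80 mm across the belly (34 mm above the bench), 60 mm across the foot, 88 mm high, about 0.4 kg, loose. Origin: centre of its underside. Stands like the pot, on the other of the two sides.
- tin: Plain steel tin, 60 mm across, 90 mm high, loose, standing beyond the end of the handle; to be left alone. Origin: centre of its underside.
- bowl: Open copper bowl, 100 mm across, 45 mm high, loose, beside the turntable on the +y side of index_base; to be left alone. Origin: centre of its underside.
- mallet: Wooden mallet lying on the bench beside the turntable on the -y side, loose, handle and head together 200 mm long (from -115 to +87 mm along its x), head 80 mm wide and 54 mm high at its +x end; to be left alone. Origin: on the bench, under the handle.
Not all that is in view belongs to the job. What is shaped like the pot but green or pink is not meant.

How it is judged:
By the outcome, as a careful person would: the job done as asked, in the order asked, and still so for the second after the job is handed in, with the robot touching nothing.
It also fails if it takes over 48 s, if anything falls off the work surface, if the arm or the gripper's body presses on something with over 40 N, if the wrist force passes 120 N, or if a joint passes its speed limit or range.

## Robot

A 7-joint arm with a two-finger parallel gripper is mounted at the origin on the work surface. World frame = base frame: x ahead of the robot, y to its left, z up, the work surface at z = 0. Lengths are in m, angles in rad, forces in N, time in s.
With the tool pointing down it reaches from about 0.4 to 0.85 m from the base axis. Payload 4.5 kg.
Tool frame: the origin (TCP) lies where the fingers leave the gripper's body, on its centre line; the fingertips stand 64 mm ahead of it and the grasp point (between the pads) lies 45 mm ahead of it; z points along the fingers, y is the direction in which the jaws open and shut (so a half turn about z gives the same grasp; the last joint's range is limited). The gripper opens to 88 mm and grips with 3 to 60 N. Pads are 18 mm wide; open, the fingers measure 123 mm over their backs; the gripper's body (75 mm by 187 mm) begins 45 mm behind the grasp point.
Start: joints at [1.34, 0.689, -0.195, 1.565, 0.157, 0.902, -0.215], TCP at [0.164, -0.603, 0.303] pointing down, gripper open.
Joint ranges: [-3.01, 3.01], [-0.46, 2.08], [-1.47, 1.51], [0.13, 2.56], [-1, 4.14], [0.04, 2.09], [-2.66, 2.66]. Speed limits (rad/s): [2.57, 2.57, 3.14, 3.14, 3.14, 3.14, 3.14].

## Interface

Orientations are given as a unit quaternion [x, y, z, w].
In Python, from plant import monitor, snapshot, workorder, finder gives the robot as it stands.
- The arm moves only by the tool carry_out, never from a script. Its argument "motion" is one flat list of numbers, 6 for each row, row after row: the shift along the tool's x, y, z in cm, then the turn, a rotation vector about the tool's x, y, z in rad. In form: [x, y, z, rx, ry, rz, x, y, z, rx, ry, rz, ...]. A call has 1 to 8 rows; each row shifts and turns the commanded pose from where the row before left it, along the tool's axes as they then stand; what a row does not reach is not made up. A row lasts 1/8 s, in which the tool goes at most 62.5 mm and 10.7 degrees, less where a joint would pass 70% of its speed; a pose out of reach is approached as far as the arm can. A call with a gripper value outside its range is refused whole. "hand" is the finger opening in cm, from 0 to 8.81, set as the call begins (left out, the last holds). The fingers move at their own pace and stop on an object; "grip_force" is the grip in N (left out, the last holds). Time passes only in rows, so rows that do not move let the fingers close. It gives the time, the measured TCP pose, the force and the opening at its end, in the units of the state.
- monitor.get_state(): the state, without advancing time (a new reading comes with each control period).
- snapshot(name): name is "side" or "top" or "wrist"; returns a dict with "frame" (420x560x3 uint8, red, green, blue), "range_z" (420x560 float32, m along the optical axis (not along the pixel's ray), 0 where there is no reading), "fx", "fy", "cx", "cy" (pixels), "rvec" (rotation vector, rad) and "tvec" (3), from world to camera coordinates, as OpenCV has them; the wrist camera has in their place "hand_eye" (4x4, takes a point from camera to tool coordinates, whose origin is the TCP and whose axes are the flange's). Camera axes: x right, y down, z forward; pixel columns grow to the right and rows downward; lengths in m; the calibration is good to about 2 mm. A picture is of the moment at which its call begins: read the wrist's pose just before it.
- workorder.finish_job(): hands the job in, once; it reports no verdict.
Trained networks look in a picture, given as the dict that the camera call returned (one of the last four; its "shot" number tells which), for a name from the list of things; names that differ only in an ending like _2 or _b are one class to them, and where a whole thing is asked for, a point or a joint stands for the part that bears it (a point fixed in the world has none). Each returns a list of dicts, best first, with "p" (0 to 1); they miss things now and then, are a little off and sometimes report something else, mostly with a low value. They report only what shows in the picture. A call takes as long as a camera call. They do not tell look-alikes from the thing itself.
- finder.masks_of(picture, thing): "pixels" (420x560 bool, what is visible of it) and "extent" ([left, top, right, bottom] in pixels, round what is visible of it).
The state is a dict: "clock": time; "q": joint angles; "qd": joint speeds; "joint_torque": joint torques, N m; "tool_pos": TCP position; "eef_rot": TCP orientation; "contact_force": force on the tool from outside, world axes, zero at the start; "moment": the same for the moment, N m; "opening": opening from 0.0 (shut) to 1.0 (fully open).
Only numpy, scipy, OpenCV 4.12 (cv2) and the standard library are available. Lean on these libraries where they do the work, as an engineer would, in place of code of your own. Each camera call takes 0.05 s, during which the arm holds its last target. There are 200 camera calls.

## Working session

There is one attempt and no reset: what is moved stays moved. The work goes in short steps, Python scripts to look and compute and a tool call to move; the robot and the scene stay as the last step left them, time stands still between calls to the robot, and variables do not carry over. Pictures are saved under pics/ and viewed, about 8 in all and at most 12, crops included, and the job is handed in when it is done.

Besides the shell and the picture viewer there is one more tool, called after "Emit:" by a JSON object that holds its "name" and its "arguments", one argument or row to a line. carry_out: Moves the arm, as the interface text tells. Its arguments: {"type":"object","properties":{"motion":{"type":"array"},"hand":{"type":"number"},"grip_force":{"type":"number"}},"required":["motion"]}

```bash
mkdir -p pics
cat > h.py <<'E'
import numpy as np, cv2
from scipy.spatial.transform import Rotation as R
from plant import monitor, snapshot, workorder, finder
def world(s, st=None):
    z=s["range_z"]; v,u=np.mgrid[:z.shape[0],:z.shape[1]]
    P=np.stack([(u-s["cx"])/s["fx"]*z,(v-s["cy"])/s["fy"]*z,z],-1)
    if "rvec" in s:
        M=cv2.Rodrigues(np.array(s["rvec"],float))[0]; return (P-np.array(s["tvec"]).ravel())@M
    H=np.array(s["hand_eye"]); P=P@H[:3,:3].T+H[:3,3]
    return R.from_quat(st["eef_rot"]).apply(P.reshape(-1,3)).reshape(P.shape)+st["tool_pos"]
def save(n,im): cv2.imwrite("pics/"+n,im[...,::-1])
E
python3 - <<'E'
from h import *
print(monitor.get_state())
a=snapshot("top"); W=world(a)
for t in "index_base tray stirrup pin stake stump pot jar tin bowl mallet".split():
    for d in finder.masks_of(a,t)[:3]:
        p=W[d["pixels"]&(a["range_z"]>0)]; h=np.percentile(p[:,2],95); q=p[p[:,2]>h-.012]
        print(t,round(d["p"],2),d["extent"],"topmean",q.mean(0).round(3),"med",np.median(p,0).round(3),"min",p.min(0).round(3),"max",p.max(0).round(3))
b=snapshot("side")
save("a.png",a["frame"]); save("b.png",b["frame"])
E
```

```text
{'clock': 0.0, 'q': array([ 1.33980961,  0.69001319, -0.19452561,  1.56632278,  0.15732413,
        0.90249294, -0.21512139]), 'qd': array([-6.68026164e-04,  9.86120510e-05,  2.42841072e-04,  1.01240954e-03,
        1.00543275e-03, -1.37320302e-03,  1.97954836e-04]), 'joint_torque': array([ 1.51059010e-05, -5.27564549e+01, -1.26726028e+00, -1.53429562e+01,
       -5.27778617e-02,  6.43584921e-03,  1.63317918e-04]), 'tool_pos': array([ 0.16339414, -0.60273981,  0.30189766]), 'eef_rot': array([ 9.91242804e-01,  1.32048685e-01, -1.90741860e-04, -9.00571782e-04]), 'contact_force': array([0.40738456, 0.35343055, 0.74784368]), 'moment': array([ 0.0614537 ,  0.02280919, -0.0231607 ]), 'opening': 1.0000414842035508}
index_base 0.84 [239.1, 189.5, 331.2, 328.7] topmean [0.393 0.009 0.091] med [0.4   0.001 0.088] min [ 0.286 -0.097 -0.003] max [0.602 0.118 0.101]
index_base 0.35 [284.5, 190.8, 327.9, 225.5] topmean [ 0.548 -0.036  0.055] med [ 0.549 -0.034  0.055] min [ 0.506 -0.086 -0.004] max [0.602 0.012 0.081]
tray 0.88 [250.9, 187.2, 330.6, 317.4] topmean [0.393 0.009 0.091] med [ 0.408 -
[... 1565 characters left out ...]
topmean [ 0.489 -0.174  0.075] med [ 0.486 -0.168  0.061] min [ 0.45  -0.223 -0.004] max [ 0.533 -0.135  0.09 ]
tin 0.68 [306.3, 132.7, 335.3, 170.3] topmean [ 0.679 -0.073  0.09 ] med [ 0.671 -0.071  0.089] min [ 0.651 -0.112 -0.003] max [ 0.741 -0.044  0.095]
tin 0.27 [248.0, 188.3, 327.0, 317.6] topmean [0.393 0.009 0.091] med [ 0.405 -0.001  0.09 ] min [ 0.315 -0.091 -0.002] max [0.599 0.088 0.101]
bowl 0.98 [157.6, 230.4, 197.2, 272.9] topmean [0.451 0.264 0.042] med [0.449 0.262 0.021] min [ 0.4    0.207 -0.003] max [0.503 0.317 0.05 ]
mallet 0.93 [380.2, 288.1, 419.6, 390.9] topmean [ 0.326 -0.244  0.051] med [ 0.308 -0.233  0.04 ] min [ 0.155 -0.301 -0.001] max [ 0.357 -0.203  0.058]
```

View pics/a.png

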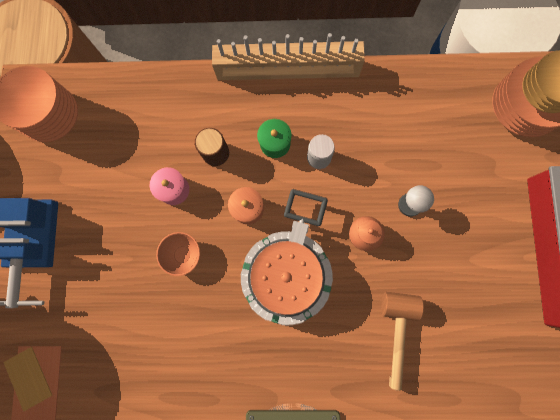

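View pics/b.png

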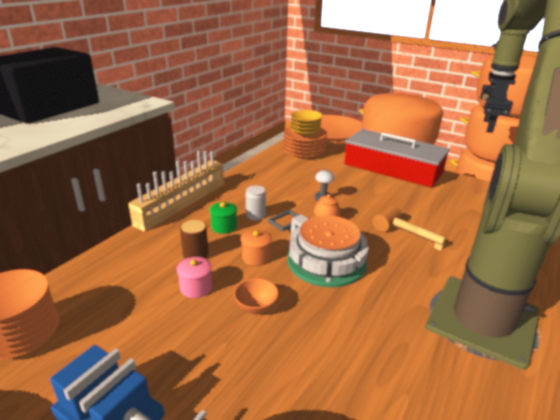

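Run:
```python
from h import *
from scipy.optimize import least_squares
def circ(p,r=None):
    if r: f=lambda x:np.hypot(p[:,0]-x[0],p[:,1]-x[1])-r
    else: f=lambda x:np.hypot(p[:,0]-x[0],p[:,1]-x[1])-x[2]
    x0=list(p[:,:2].mean(0))+([] if r else [.05])
    s=least_squares(f,x0,loss="soft_l1",f_scale=.002); return s.x.round(4),np.abs(s.fun).mean().round(4)
def rim(p,c,n=72):
    a=np.arctan2(p[:,1]-c[1],p[:,0]-c[0]); d=np.hypot(p[:,0]-c[0],p[:,1]-c[1]); k=((a+np.pi)/(2*np.pi)*n).astype(int)
    return np.array([p[k==i][d[k==i].argmax()] for i in range(n) if (k==i).any()])
a=snapshot("top"); W=world(a).reshape(-1,3)
n=W[(W[:,2]>.086)&(W[:,2]<.1)&(np.hypot(W[:,0]-.385,W[:,1]-.013)<.1)]
print("tray zs",np.percentile(n[:,2],[5,50,95]))
x,e=circ(rim(n,n.mean(0))); print("tray",x,e)
c=x[:2]
near=W[np.hypot(*(W[:,:2]-c).T)<.115]
nn=near[(near[:,2]>.05)&(near[:,2]<.075)]
print("ring",circ(rim(nn,c)) )
def rep(nm,p): d=p[:2]-c; print(nm,np.round(p,4),"r",np.hypot(*d).round(4),"ang",np.degrees(np.arctan2(d[1],d[0])).round(1))
s=W[(W[:,2]>.04)&(W[:,2]<.064)&(np.hypot(W[:,0]-.548,W[:,1]+.036)<.065)&(np.hypot(*(W[:,:2]-c).T)>.125)]
r=cv2.minAreaRect(s[:,:2].astype(np.float32)*1000); print("stirrup rect",r, np.percentile(s[:,2],[5,50,95])); rep("stirrup",np.array(r[0])/1000)
arm=W[(W[:,2]>.072)&(W[:,2]<.086)&(np.hypot(W[:,0]-.49,W[:,1]+.02)<.06)]; rep("arm",arm.mean(0))
for nm,ctr,R0,zl,zh in [("jar",(.487,-.17),.06,.03,.2),("stake",(.555,-.28),.05,.075,.2),("pot",(.54,.1),.08,.055,.2),("tin",(.675,-.072),.05,.08,.2),("mallet",(.326,-.244),.07,.04,.2)]:
    p=W[(np.hypot(W[:,0]-ctr[0],W[:,1]-ctr[1])<R0)&(W[:,2]>zl)&(W[:,2]<zh)]
    t=p[p[:,2]>p[:,2].max()-.012]
    rep(nm+" top",t.mean(0)); print("   circ",circ(rim(p,p.mean(0))),"min",p.min(0).round(3),"max",p.max(0).round(3))
st=monitor.get_state(); print(st["clock"])
im=cv2.resize(a["frame"][150:290,210:450],None,fx=3.3,fy=3.3,interpolation=cv2.INTER_CUBIC); save("c.png",im)
```

```text
tray zs [0.08766031 0.09100079 0.09628732]
tray [0.3924 0.0094 0.0753] 0.0003
ring (array([0.3927, 0.0093, 0.0993]), np.float64(0.0028))
stirrup rect ((547.0602416992188, -35.95261764526367), (87.69083404541016, 70.95404052734375), 74.04606628417969) [0.05144282 0.05520874 0.05851031]
stirrup [ 0.5471 -0.036 ] r 0.1612 ang -16.3
arm [ 0.4868 -0.0189  0.082 ] r 0.0985 ang -16.7
jar top [ 0.4882 -0.1746  0.0827] r 0.2074 ang -62.5
   circ (array([ 0.4888, -0.1745,  0.0386]), np.float64(0.0008)) min [ 0.45  -0.215  0.03 ] max [ 0.529 -0.135  0.09 ]
stake top [ 0.5584 -0.2839  0.0958] r 0.337 ang -60.5
   circ (array([ 0.5592, -0.2849,  0.0284]), np.float64(0.0006)) min [ 0.53  -0.313  0.075] max [ 0.588 -0.256  0.102]
pot top [0.5536 0.0994 0.0818] r 0.1846 ang 29.2
   circ (array([0.5547, 0.0996, 0.0394]), np.float64(0.0049)) min [0.464 0.039 0.059] max [0.594 0.139 0.087]
tin top [ 0.6797 -0.0736  0.09  ] r 0.299 ang -16.1
   circ (array([ 0.6796, -0.0734,  0.0266]), np.float64(0.0008)) min [ 0.652 -0.1    0.08 ] max [ 0.708 -0.046  0.095]
mallet top [ 0.3273 -0.2449  0.0522] r 0.2625 ang -104.4
   circ (array([ 0.3218, -0.2436,  0.0363]), np.float64(0.0076)) min [ 0.26  -0.288  0.04 ] max [ 0.355 -0.204  0.059]
0.7
```

View pics/c.png

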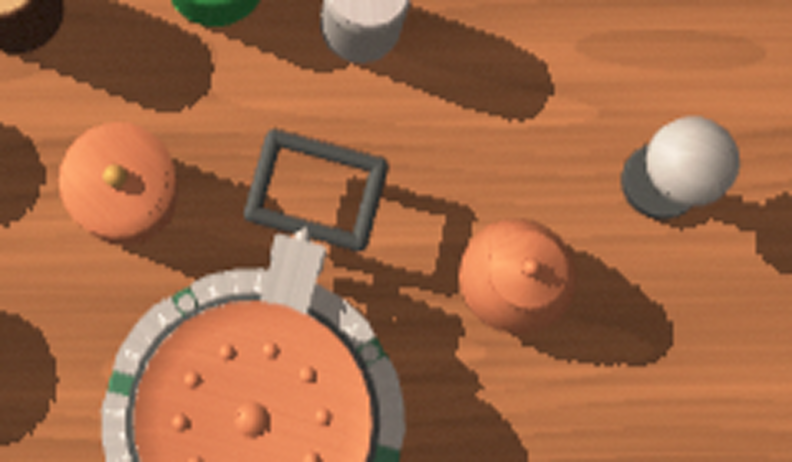

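Candidates: the copper jar at (367,233) is on the stake side. The copper pot at (246,205) is on the stump side, and the green (275,137) and pink (167,185) pots are look-alikes. The crop confirms that the round-bellied jar blocks the way to the stake (418,200). So I shove the jar and swing the arm to -0.785.

```bash
cat >> h.py <<'E'
def plan(xyz,yawdeg,n):
    "equal rows from measured pose to target, tool straight down, as list of rows"
    st=monitor.get_state(); p=np.array(st["tool_pos"]); Rc=R.from_quat(st["eef_rot"])
    Rt=R.from_euler("z",yawdeg,degrees=True)*R.from_euler("x",180,degrees=True)
    rv=(Rc.inv()*Rt).as_rotvec()/n; d=(np.array(xyz)-p)/n*100; Rn=Rc
    for i in range(n):
        print(*np.r_[Rn.inv().apply(d).round(2),rv.round(3)],sep=", ",end=",\n"); Rn=Rn*R.from_rotvec(rv)
E
python3 - <<'E'
from h import *
plan([.478,-.1135,.25],100,14)
E
```

```text
3.08, -2.79, 0.38, 0.0, 0.0, -0.106,
3.36, -2.45, 0.38, 0.0, 0.0, -0.106,
3.6, -2.08, 0.38, 0.0, 0.0, -0.106,
3.8, -1.69, 0.38, 0.0, 0.0, -0.106,
3.96, -1.28, 0.38, 0.0, 0.0, -0.106,
4.07, -0.85, 0.38, 0.0, 0.0, -0.106,
4.14, -0.42, 0.38, 0.0, 0.0, -0.106,
4.16, 0.02, 0.38, 0.0, 0.0, -0.106,
4.13, 0.46, 0.38, 0.0, 0.0, -0.106,
4.06, 0.89, 0.38, 0.0, 0.0, -0.106,
3.94, 1.32, 0.38, 0.0, 0.0, -0.106,
3.78, 1.73, 0.38, 0.0, 0.0, -0.106,
3.58, 2.11, 0.38, 0.0, 0.0, -0.106,
3.34, 2.48, 0.38, 0.0, 0.0, -0.106,
```

Emit:
{"name": "carry_out", "arguments": {
  "motion": [3.1,-2.8,0.4,0,0,-0.106,3.4,-2.45,0.4,0,0,-0.106,3.6,-2.1,0.4,0,0,-0.106,3.8,-1.7,0.4,0,0,-0.106,3.95,-1.3,0.4,0,0,-0.106,4.05,-0.85,0.4,0,0,-0.106,4.15,-0.4,0.4,0,0,-0.106,4.15,0,0.4,0,0,-0.106],
  "hand": 4.5
}}

```text
clock: 1.7
tool_pos: [0.3439, -0.3216, 0.2708]
eef_rot: [0.848, 0.53, 0.0, 0.0]
contact_force: [0.6, -0.3, 0.0]
opening: 0.513
```

Emit:
{"name": "carry_out", "arguments": {
  "motion": [4.1,0.45,0.4,0,0,-0.106,4.05,0.9,0.4,0,0,-0.106,3.95,1.3,0.4,0,0,-0.106,3.8,1.7,0.4,0,0,-0.106,3.6,2.1,0.4,0,0,-0.106,3.35,2.5,0.4,0,0,-0.106,0,0,0,0,0,0,0,0,0,0,0,0]
}}

```text
clock: 2.7
tool_pos: [0.4763, -0.1127, 0.2466]
eef_rot: [0.642, 0.767, -0.001, -0.0]
contact_force: [0.4, -0.1, -0.5]
opening: 0.511
```

Run:
```python
from h import *
st=monitor.get_state(); print(st["q"].round(2),st["opening"])
w=snapshot("wrist"); W=world(w,st).reshape(-1,3)
p=W[(np.hypot(W[:,0]-.489,W[:,1]+.175)<.06)&(W[:,2]>.03)]
print(len(p), p.min(0),p.max(0), p[p[:,2]>.08].mean(0))
t=W[(W[:,2]>.086)&(W[:,2]<.11)&(np.hypot(W[:,0]-.3925,W[:,1]-.0094)<.1)]; print(len(t),np.percentile(t[:,2],[5,50,99]))
s=W[(W[:,2]>.04)&(W[:,2]<.064)&(np.hypot(W[:,0]-.548,W[:,1]+.036)<.065)]; print(len(s),s.min(0),s.max(0))
save("w1.png",w["frame"])
plan([.478,-.1135,.106],100,7)
```

```text
[ 0.45  0.64 -0.49  2.02  0.52  0.61 -0.22] 0.5105864314719752
4913 [ 0.44817643 -0.2030891   0.03002702] [ 0.52710039 -0.1158892   0.24216244] [ 0.48977482 -0.15251358  0.13390338]
24726 [0.08782021 0.08982855 0.09596525]
4668 [ 0.48939128 -0.08680062  0.04175999] [0.58991652 0.01320301 0.06258367]
-0.01, 0.03, 2.01, -0.0, 0.0, 0.0,
-0.01, 0.03, 2.01, -0.0, 0.0, 0.0,
-0.01, 0.03, 2.01, -0.0, 0.0, 0.0,
-0.01, 0.03, 2.01, -0.0, 0.0, 0.0,
-0.01, 0.03, 2.01, -0.0, 0.0, 0.0,
-0.01, 0.03, 2.01, -0.0, 0.0, 0.0,
-0.01, 0.03, 2.01, -0.0, 0.0, 0.0,
```

View pics/w1.png

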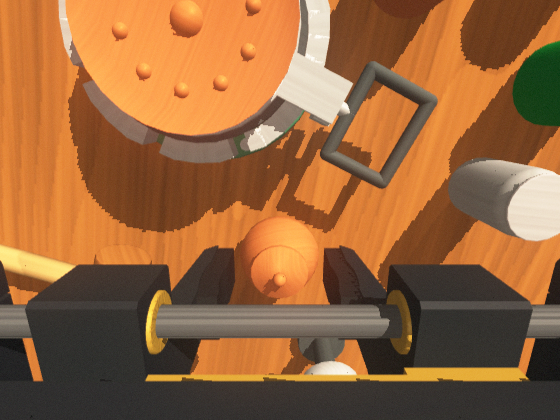

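Emit:
{"name": "carry_out", "arguments": {
  "motion": [0,0,2,0,0,0,0,0,2,0,0,0,0,0.1,2,0,0,0,0,0.1,2,0,0,0,0,0,2,0,0,0,0,0,2,0,0,0,0,0,2,0,0,0,0,0,0,0,0,0]
}}

```text
clock: 3.75
tool_pos: [0.4776, -0.1128, 0.106]
eef_rot: [0.642, 0.767, -0.001, -0.001]
contact_force: [-0.5, 0.4, 1.1]
opening: 0.512
```

Run:
```python
from h import *
st=monitor.get_state(); print(st["tool_pos"],st["contact_force"])
w=snapshot("wrist"); save("w2.png",w["frame"])
plan([.466,-.256,.106],85,24)
```

```text
[ 0.47763295 -0.11284369  0.10598016] [-0.54587659  0.37895592  1.08500088]
-0.58, -0.15, 0.0, -0.0, 0.0, 0.011,
-0.58, -0.15, 0.0, -0.0, 0.0, 0.011,
-0.58, -0.14, 0.0, -0.0, 0.0, 0.011,
-0.58, -0.14, 0.0, -0.0, 0.0, 0.011,
-0.59, -0.13, 0.0, -0.0, 0.0, 0.011,
-0.59, -0.12, 0.0, -0.0, 0.0, 0.011,
-0.59, -0.12, 0.0, -0.0, 0.0, 0.011,
-0.59, -0.11, 0.0, -0.0, 0.0, 0.011,
-0.59, -0.1, 0.0, -0.0, 0.0, 0.011,
-0.59, -0.1, 0.0, -0.0, 0.0, 0.011,
-0.59, -0.09, 0.0, -0.0, 0.0, 0.011,
-0.59, -0.08, 0.0, -0.0, 0.0, 0.011,
-0.59, -0.08, 0.0, -0.0, 0.0, 0.011,
-0.6, -0.07, 0.0, -0.0, 0.0, 0.011,
-0.6, -0.06, 0.0, -0.0, 0.0, 0.011,
-0.6, -0.06, 0.0, -0.0, 0.0, 0.011,
-0.6, -0.05, 0.0, -0.0, 0.0, 0.011,
-0.6, -0.04, 0.0, -0.0, 0.0, 0.011,
-0.6, -0.04, 0.0, -0.0, 0.0, 0.011,
-0.6, -0.03, 0.0, -0.0, 0.0, 0.011,
-0.6, -0.02, 0.0, -0.0, 0.0, 0.011,
-0.6, -0.02, 0.0, -0.0, 0.0, 0.011,
-0.6, -0.01, 0.0, -0.0, 0.0, 0.011,
-0.6, -0.0, 0.0, -0.0, 0.0, 0.011,
```

View pics/w2.png

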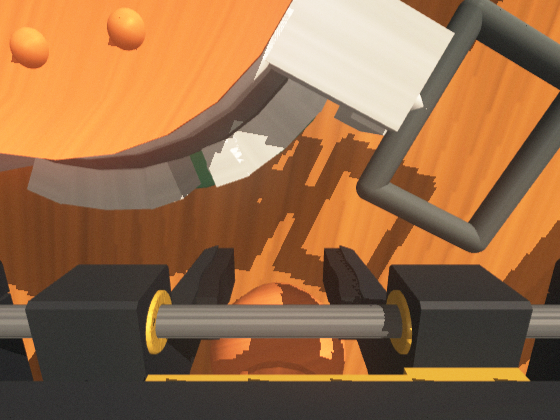

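The fingers straddle the inner side of the jar, clear of the ring and the stirrup. Now I shove slowly.

Emit:
{"name": "carry_out", "arguments": {
  "motion": [-0.6,-0.1,0,0,0,0,-0.6,-0.1,0,0,0,0,-0.6,-0.1,0,0,0,0.01,-0.6,-0.1,0,0,0,0.01,-0.6,-0.1,0,0,0,0.01,-0.6,-0.1,0,0,0,0.01,-0.6,-0.1,0,0,0,0.01,-0.6,-0.1,0,0,0,0.01]
}}

```text
clock: 4.8
tool_pos: [0.4783, -0.1603, 0.1067]
eef_rot: [0.664, 0.748, 0.0, -0.0]
contact_force: [0.8, 2.8, 0.8]
opening: 0.511
```

```bash
cat >> h.py <<'E'
def jar():
    a=snapshot("top"); m=finder.masks_of(a,"jar")
    W=world(a)
    for d in m[:2]:
        p=W[d["pixels"]&(a["range_z"]>0)]; p=p[(p[:,2]>.02)&(p[:,2]<.093)]
        if len(p): print("jar",d["p"],d["extent"],p.min(0).round(3),p.max(0).round(3))
    return a
E
python3 - <<'E'
from h import *
jar(); print(monitor.get_state()["contact_force"])
E
```

```text
jar 0.43 [306.4, 132.1, 334.9, 168.2] [ 0.65  -0.103  0.02 ] [ 0.708 -0.044  0.093]
jar 0.32 [381.3, 288.2, 419.8, 390.3] [ 0.156 -0.288  0.02 ] [ 0.357 -0.203  0.058]
[ 0.7700222   1.68143453 -0.13856958]
```

Emit:
{"name": "carry_out", "arguments": {
  "motion": [-0.6,-0.15,0,0,0,0.01,-0.6,-0.15,0,0,0,0.01,-0.6,-0.15,0,0,0,0.01,-0.6,-0.15,0,0,0,0.01,-0.6,-0.15,0,0,0,0.01,-0.6,-0.15,0,0,0,0.01,-0.6,-0.15,0,0,0,0.01,-0.6,-0.15,0,0,0,0.01]
}}

```text
clock: 5.9
tool_pos: [0.4704, -0.2095, 0.1067]
eef_rot: [0.694, 0.72, -0.0, 0.0]
contact_force: [1.0, 2.1, 0.4]
opening: 0.513
```

Emit:
{"name": "carry_out", "arguments": {
  "motion": [-0.6,-0.1,0,0,0,0.01,-0.6,-0.1,0,0,0,0.01,-0.6,-0.1,0,0,0,0.01,-0.6,-0.1,0,0,0,0.01,-0.6,-0.1,0,0,0,0.01,-0.6,-0.1,0,0,0,0.01,-0.4,0,0,0,0,0,0,0,0,0,0,0]
}}

```text
clock: 6.9
tool_pos: [0.4644, -0.25, 0.1067]
eef_rot: [0.715, 0.699, -0.001, 0.0]
contact_force: [1.0, -0.0, 0.7]
opening: 0.515
```

Run:
```python
from h import *
a=snapshot("top"); b=snapshot("side")
print(monitor.get_state()["contact_force"])
save("d.png",np.hstack([cv2.resize(b["frame"][130:290,240:460],None,fx=2,fy=2),cv2.resize(a["frame"][150:310,340:500],None,fx=2,fy=2)]))
```

```text
[0.39115164 0.67142433 0.0312545 ]
```

View pics/d.png

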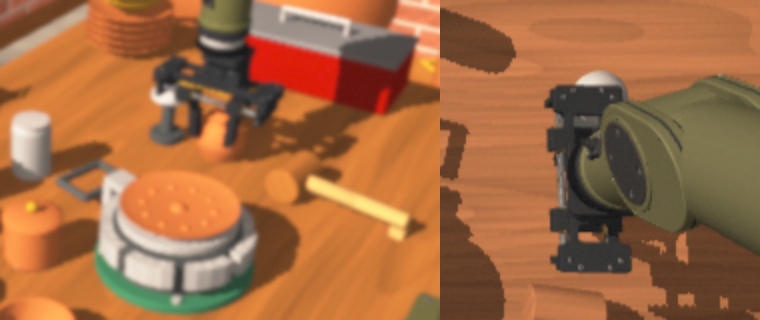

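Emit:
{"name": "carry_out", "arguments": {
  "motion": [1.5,0,0,0,0,0,2,0,0,0,0,0,1,0,-3,0,0,0,0,0,-5,0,0,0,0,0,-4,0,0,0,0,0,0,0,0,0]
}}

```text
clock: 7.75
tool_pos: [0.4672, -0.2037, 0.2292]
eef_rot: [0.715, 0.699, 0.001, 0.003]
contact_force: [-0.2, 0.0, -0.2]
opening: 0.509
```

Run:
```python
from h import *
plan([.5488,-.0369,.19],163.5,9)
```

```text
1.87, 0.86, 0.44, 0.0, 0.001, -0.145,
1.73, 1.13, 0.44, 0.0, 0.001, -0.145,
1.55, 1.36, 0.44, 0.0, 0.001, -0.145,
1.33, 1.57, 0.44, 0.0, 0.001, -0.145,
1.09, 1.75, 0.44, 0.0, 0.001, -0.145,
0.83, 1.89, 0.44, 0.0, 0.001, -0.145,
0.55, 1.99, 0.44, 0.0, 0.001, -0.145,
0.25, 2.05, 0.44, 0.0, 0.001, -0.145,
-0.05, 2.06, 0.44, 0.0, 0.001, -0.145,
```

Emit:
{"name": "carry_out", "arguments": {
  "motion": [1.85,0.85,0.4,0,0,-0.145,1.75,1.15,0.4,0,0,-0.145,1.55,1.35,0.4,0,0,-0.145,1.35,1.55,0.4,0,0,-0.145,1.1,1.75,0.4,0,0,-0.145,0.85,1.9,0.4,0,0,-0.145,0.55,2,0.4,0,0,-0.145,0.25,2.05,0.4,0,0,-0.145],
  "hand": 2.5
}}

```text
clock: 8.75
tool_pos: [0.5372, -0.0543, 0.193]
eef_rot: [0.212, 0.977, -0.0, -0.001]
contact_force: [0.7, -0.8, 0.1]
opening: 0.28
```

Emit:
{"name": "carry_out", "arguments": {
  "motion": [0,2.05,0.4,0,0,-0.145,0,0,0,0,0,0]
}}

```text
clock: 9.0
tool_pos: [0.546, -0.0347, 0.1893]
eef_rot: [0.142, 0.99, 0.001, -0.001]
contact_force: [0.4, -0.7, -0.9]
opening: 0.286
```

Run:
```python
from h import *
a=jar(); W=world(a).reshape(-1,3)
p=W[(np.hypot(W[:,0]-.46,W[:,1]+.295)<.06)&(W[:,2]>.03)&(W[:,2]<.1)]; print(p.min(0),p.max(0))
st=monitor.get_state(); w=snapshot("wrist"); W=world(w,st)
s=W.reshape(-1,3); s=s[(s[:,2]>.045)&(s[:,2]<.064)&(np.hypot(s[:,0]-.548,s[:,1]+.036)<.065)&(np.hypot(s[:,0]-.3925,s[:,1]-.0094)>.125)]
print(len(s),cv2.minAreaRect(s[:,:2].astype(np.float32)*1000),st["opening"])
save("w3.png",np.hstack([cv2.resize(w["frame"],(400,300)),cv2.resize(a["frame"][130:310,240:480],(400,300))]))
plan([.5488,-.0369,.1],163.5,6)
```

```text
jar 0.55 [398.3, 239.0, 424.9, 261.1] [ 0.427 -0.294  0.021] [ 0.474 -0.247  0.074]
[ 0.42660781 -0.29920827  0.03084487] [ 0.47681525 -0.24720894  0.07421192]
4763 ((545.33447265625, -36.41357421875), (87.71552276611328, 69.02841186523438), 73.64305877685547) 0.28219268843951273
-0.05, 0.03, 1.5, -0.0, -0.0, -0.0,
-0.05, 0.03, 1.5, -0.0, -0.0, -0.0,
-0.05, 0.03, 1.5, -0.0, -0.0, -0.0,
-0.05, 0.03, 1.5, -0.0, -0.0, -0.0,
-0.05, 0.03, 1.5, -0.0, -0.0, -0.0,
-0.05, 0.03, 1.5, -0.0, -0.0, -0.0,
```

View pics/w3.png

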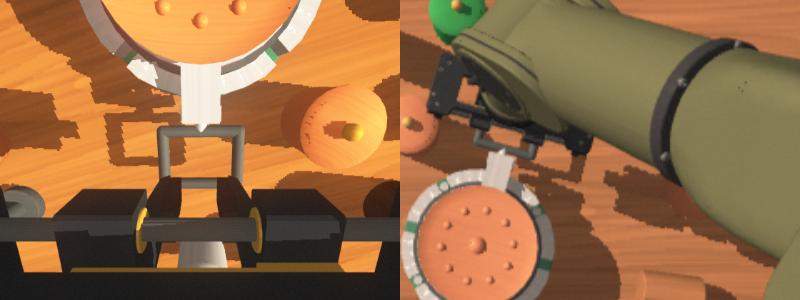

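Emit:
{"name": "carry_out", "arguments": {
  "motion": [0,0,1.5,0,0,0,0,0,1.5,0,0,0,0,0,0,0,0,0],
  "hand": 1.6
}}

```text
clock: 9.52
tool_pos: [0.5455, -0.0374, 0.1591]
eef_rot: [0.144, 0.99, -0.001, -0.002]
contact_force: [-0.4, 0.2, -0.9]
opening: 0.182
```

Run:
```python
from h import *
st=monitor.get_state(); print(st["tool_pos"],st["opening"]); plan([.5475,-.0369,.099],163.5,4)
```

```text
[ 0.54545668 -0.03738848  0.15908382] 0.18156422133763528
-0.05, 0.03, 1.5, -0.0, -0.001, -0.0,
-0.05, 0.03, 1.5, -0.0, -0.001, -0.0,
-0.05, 0.03, 1.5, -0.0, -0.001, -0.0,
-0.05, 0.03, 1.5, -0.0, -0.001, -0.0,
```

Emit:
{"name": "carry_out", "arguments": {
  "motion": [0,0.1,1.5,0,0,0,0,0,1.5,0,0,0,-0.1,0,1.5,0,0,0,0,0,1.5,0,0,0,0,0,0,0,0,0]
}}

```text
clock: 10.15
tool_pos: [0.547, -0.0362, 0.0993]
eef_rot: [0.143, 0.99, -0.0, -0.001]
contact_force: [0.4, 0.3, 0.6]
opening: 0.182
```

Emit:
{"name": "carry_out", "arguments": {
  "motion": [-0.3,0,0,0,0,0,-0.3,0,0,0,0,0,-0.3,0,0,0,0,0,-0.3,0,0,0,0,0],
  "hand": 2.6
}}

```text
clock: 10.65
tool_pos: [0.559, -0.0395, 0.1009]
eef_rot: [0.143, 0.99, -0.0, -0.0]
contact_force: [-4.3, 2.5, 1.9]
opening: 0.298
```

Run:
```python
from h import *
st=monitor.get_state(); w=snapshot("wrist"); save("w4.png",w["frame"]); print(st["tool_pos"],st["contact_force"],st["opening"])
```

```text
[ 0.55901132 -0.03951268  0.10091832] [-4.34188249  2.47167625  1.89155037] 0.2984857130671525
```

View pics/w4.png

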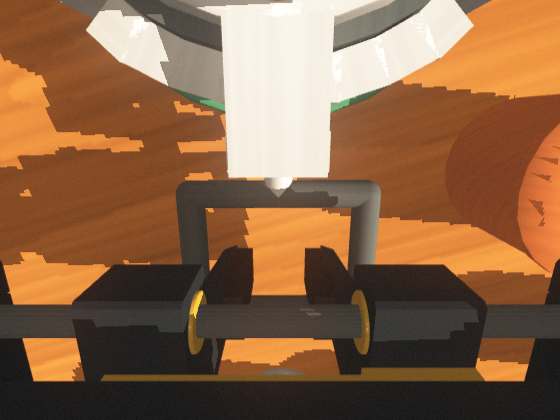

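Emit:
{"name": "carry_out", "arguments": {
  "motion": [-0.4,0,0,0,0,0,-0.4,0,0,0,0,0,-0.4,0,0,0,0,0,-0.4,0,0,0,0,0,-0.4,0,0,0,0,0,-0.3,0,0,0,0,0,0,0,0,0,0,0]
}}

```text
clock: 11.58
tool_pos: [0.5794, -0.0454, 0.1007]
eef_rot: [0.143, 0.99, -0.0, -0.002]
contact_force: [-6.9, 1.0, 5.1]
opening: 0.296
```

```bash
cat >> h.py <<'E'
AX=np.array([.3925,.0094])
def stir():
    st=monitor.get_state(); w=snapshot("wrist"); s=world(w,st).reshape(-1,3)
    d=s[:,:2]-AX; r=np.hypot(*d.T)
    s=s[(s[:,2]>.045)&(s[:,2]<.06)&(r>.128)&(r<.25)]
    s=s[np.hypot(*(s[:,:2]-st["tool_pos"][:2]).T)<.075]
    # inner bar of the stirrup: in frame of tool (x inward)
    Rt=R.from_quat(st["eef_rot"]); q=Rt.inv().apply(s-st["tool_pos"])
    f=Rt.inv().apply(np.array(st["contact_force"])); p=st["tool_pos"][:2]-AX
    print("clock",st["clock"],"tcp r",np.hypot(*p).round(4),"ang",np.degrees(np.arctan2(p[1],p[0])).round(2),"z",st["tool_pos"][2].round(4),"yaw",(Rt.as_euler("xyz",degrees=True)).round(1),"F tool",f.round(1),"open",round(st["opening"],3))
    b=q[(np.abs(q[:,1])<.02)&(q[:,0]>.005)]; 
    if len(b): print("inner bar x tool",np.percentile(b[:,0],[2,50,98]).round(4)); 
    if len(q): print("y span",np.percentile(q[:,1],[1,99]).round(4))
    return w
E
python3 - <<'E'
from h import *
stir()
E
```

```text
clock 11.575 tcp r 0.1948 ang -16.35 z 0.1007 yaw [-180.    -0.2  163.6] F tool [ 7.  -1.  -5.1] open 0.296
inner bar x tool [0.0086 0.0431 0.0654]
y span [-0.0431  0.0412]
```

Emit:
{"name": "carry_out", "arguments": {
  "motion": [-0.2,0,0,0,0,0,-0.2,0,0,0,0,0,0,0,0,0,0,0]
}}

```text
clock: 12.0
tool_pos: [0.583, -0.0465, 0.1006]
eef_rot: [0.143, 0.99, -0.0, -0.002]
contact_force: [-8.6, 1.6, 5.1]
opening: 0.297
```

Run:
```python
from h import *
stir()
```

```text
clock 12.0 tcp r 0.1985 ang -16.36 z 0.1006 yaw [-179.9   -0.3  163.6] F tool [ 8.7 -0.9 -5.1] open 0.297
inner bar x tool [0.0087 0.0436 0.0689]
y span [-0.0431  0.0413]
```

Emit:
{"name": "carry_out", "arguments": {
  "motion": [0.02,-0.87,0,0,0,0.0436,0.02,-0.87,0,0,0,0.0436,0.02,-0.87,0,0,0,0.0436,0.02,-0.87,0,0,0,0.0436,0.02,-0.87,0,0,0,0.0436,0.02,-0.87,0,0,0,0.0436]
}}

```text
clock: 12.8
tool_pos: [0.5619, -0.0932, 0.1006]
eef_rot: [0.271, 0.963, 0.001, -0.002]
contact_force: [-6.1, 4.6, 5.1]
opening: 0.293
```

Run:
```python
from h import *
stir()
```

```text
clock 12.8 tcp r 0.198 ang -31.2 z 0.1006 yaw [-180.    -0.2  148.6] F tool [ 7.6  0.8 -5.1] open 0.293
inner bar x tool [0.0085 0.0434 0.0687]
y span [-0.0432  0.0412]
```

Emit:
{"name": "carry_out", "arguments": {
  "motion": [0.02,-0.87,0,0,0,0.0436,0.02,-0.87,0,0,0,0.0436,0,-0.87,0,0,0,0.0436,0,-0.87,0,0,0,0.0436,0.02,-0.87,0,0,0,0.0436,0.02,-0.87,0,0,0,0.0436]
}}

```text
clock: 13.6
tool_pos: [0.5297, -0.1333, 0.1005]
eef_rot: [0.394, 0.919, 0.001, -0.002]
contact_force: [-5.6, 5.2, 3.3]
opening: 0.295
```

Run:
```python
from h import *
w=stir()
b=snapshot("side")
save("e.png",np.hstack([cv2.resize(w["frame"],(400,300)),cv2.resize(b["frame"][130:280,240:440],(400,300))]))
```

```text
clock 13.6 tcp r 0.198 ang -46.12 z 0.1005 yaw [180.   -0.2 133.6] F tool [ 7.6 -0.5 -3.3] open 0.295
inner bar x tool [0.0083 0.0433 0.0685]
y span [-0.0432  0.0412]
```

View pics/e.png

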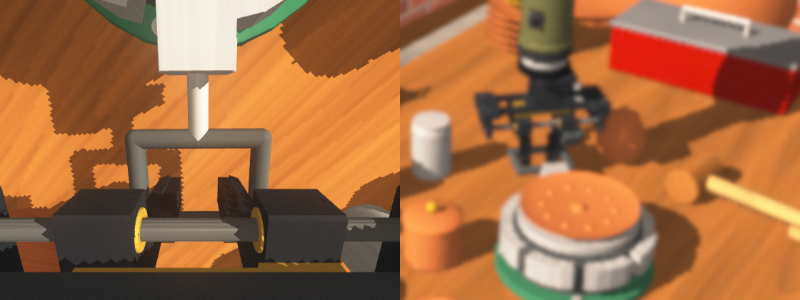

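Emit:
{"name": "carry_out", "arguments": {
  "motion": [0.02,-0.87,0,0,0,0.0436,0,-0.87,0,0,0,0.0436,0,-0.87,0,0,0,0.0436,0,-0.87,0,0,0,0.0436,0.02,-0.87,0,0,0,0.0436,0,-0.87,0,0,0,0.0436,0,0,0,0,0,0]
}}

```text
clock: 14.58
tool_pos: [0.488, -0.1644, 0.1005]
eef_rot: [0.51, 0.86, 0.001, -0.002]
contact_force: [-4.5, 5.9, 1.9]
opening: 0.295
```

Run:
```python
from h import *
stir()
a=snapshot("top"); W=world(a).reshape(-1,3)
arm=W[(W[:,2]>.072)&(W[:,2]<.086)&(np.hypot(*(W[:,:2]-AX).T)>.085)&(np.hypot(*(W[:,:2]-AX).T)<.118)&(W[:,1]<-.02)]
d=arm[:,:2].mean(0)-AX; print(len(arm),"arm ang",np.degrees(np.arctan2(d[1],d[0])))
```

```text
clock 14.575 tcp r 0.1983 ang -61.21 z 0.1005 yaw [-179.9   -0.2  118.7] F tool [ 7.4 -1.1 -1.9] open 0.295
inner bar x tool [0.0083 0.0432 0.0688]
y span [-0.0431  0.0413]
239 arm ang -60.88873181512811
```

Emit:
{"name": "carry_out", "arguments": {
  "motion": [0.5,-0.05,0,0,0,0,0.5,0,0,0,0,0,0.5,0,0,0,0,0,0.5,0,0,0,0,0,0.5,0,0,0,0,0,0.4,0,0,0,0,0,0.4,0,0,0,0,0,0,0,0,0,0,0]
}}

```text
clock: 15.68
tool_pos: [0.4741, -0.1382, 0.1008]
eef_rot: [0.511, 0.86, -0.0, 0.001]
contact_force: [0.2, 0.1, -0.3]
opening: 0.296
```

Run:
```python
from h import *
stir()
```

```text
clock 15.675 tcp r 0.1686 ang -61.08 z 0.1008 yaw [1.800e+02 1.000e-01 1.185e+02] F tool [0.  0.2 0.3] open 0.296
inner bar x tool [0.0078 0.0342 0.0399]
y span [-0.0435  0.0412]
```

Emit:
{"name": "carry_out", "arguments": {
  "motion": [0,0,0,0,0,0,0,0,0,0,0,0,0,0,-2,0,0,0,0,0,-3,0,0,0,0,0,-5,0,0,0,0,0,-5,0,0,0,0,0,0,0,0,0],
  "hand": 1.6
}}

```text
clock: 16.6
tool_pos: [0.4753, -0.1381, 0.2538]
eef_rot: [0.511, 0.859, 0.001, 0.003]
contact_force: [1.2, -0.7, -0.7]
opening: 0.18
```

Emit:
{"name": "carry_out", "arguments": {
  "motion": [5,0,-2,0,0,0,5,0,-2,0,0,0,5,0,-2,0,0,0,4,0,0,0,0,0,0,0,0,0,0,0]
}}

```text
clock: 17.23
tool_pos: [0.3813, 0.0308, 0.3104]
eef_rot: [0.508, 0.861, -0.0, -0.0]
contact_force: [0.5, -0.3, 1.0]
opening: 0.179
```

Run:
```python
from h import *
a=snapshot("top"); W=world(a).reshape(-1,3); st=monitor.get_state(); b=snapshot("side")
w=snapshot("wrist"); V=world(w,st).reshape(-1,3)
for nm,X in (("top",W),("wrist",V)):
    d=X[:,:2]-AX; r=np.hypot(*d.T); an=np.degrees(np.arctan2(d[:,1],d[:,0])); m=(np.abs(an+61.5)<25)
    s=X[m&(r>.128)&(r<.235)&(X[:,2]>.045)&(X[:,2]<.062)]
    if len(s)>50:
        rc=cv2.minAreaRect(s[:,:2].astype(np.float32)*1000); dd=np.array(rc[0])/1000-AX; print(nm,len(s),rc,"r",np.hypot(*dd),"ang",np.degrees(np.arctan2(dd[1],dd[0])),"rmax",np.hypot(*(s[:,:2]-AX).T).max())
    p=X[(np.hypot(X[:,0]-.46,X[:,1]+.295)<.06)&(X[:,2]>.03)&(X[:,2]<.1)]
    if len(p): print(nm,"jar",p.min(0),p.max(0),p[p[:,2]>.08].mean(0))
for n,c in dict(pot=(.5536,.0994),tin=(.6797,-.0736),stake=(.5584,-.2839),mallet=(.3273,-.2449)).items():
    p=W[(np.hypot(W[:,0]-c[0],W[:,1]-c[1])<.05)&(W[:,2]>.04)&(W[:,2]<.105)]; t=p[p[:,2]>p[:,2].max()-.012]; print(n,t.mean(0).round(4) if len(t) else None)
save("f.png",np.hstack([cv2.resize(a["frame"][110:320,190:470],(400,300)),cv2.resize(b["frame"][130:280,240:440],(400,300))]))
```

```text
top 628 ((471.65277099609375, -132.4784698486328), (87.73414611816406, 68.54457092285156), 29.85700035095215) r 0.16246433874222818 ang -60.8432301339689 rmax 0.2003590973922839
top jar [ 0.42664435 -0.32014932  0.03019989] [ 0.50410604 -0.24733069  0.09076672] [ 0.46459699 -0.28517986  0.08480856]
wrist 734 ((482.9892272949219, -144.94349670410156), (89.73049926757812, 63.33824920654297), 66.29875946044922) r 0.17891398836111458 ang -59.617557316831416 rmax 0.19690252801207986
pot [0.5544 0.0997 0.0818]
tin [ 0.6798 -0.0735  0.0901]
stake [ 0.5586 -0.2841  0.0958]
mallet [ 0.327  -0.2447  0.0519]
```

View pics/f.png

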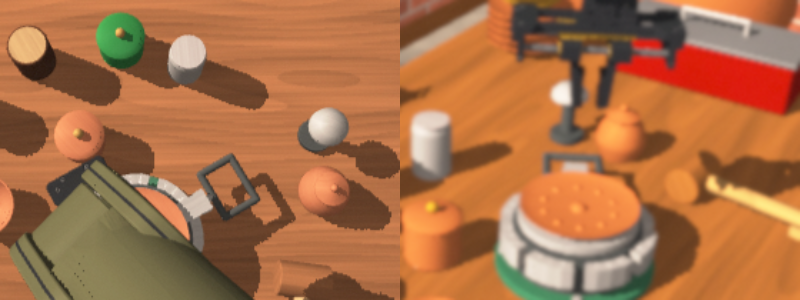

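```bash
python3 -c "
from h import *
print(monitor.get_state()['contact_force'],workorder.finish_job())"
```

```text
the job is handed in; nothing more can be done
[0.10493392 0.38897466 1.51763317] None
```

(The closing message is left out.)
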